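# Serve a taster: sauce into the paddle, then turn the paddle to the customer

### The arm

A 6-joint arm with a two-finger parallel gripper is mounted at the origin on a cart in front of the work surface, level with it; the furniture and walls round the work are solid. World frame = base frame: x ahead of the robot, y to its left, z up, the work surface at z = 0. Lengths are in m, angles in rad, forces in N, time in s.
With the tool pointing down it reaches from about 0.375 to 0.975 m from the base axis. Payload 3.8 kg.
Tool frame: the origin (TCP) lies midway between the tips of the shut fingers; the grasp point (between the pads) lies 19 mm behind it (grasp_offset is the distance from the TCP to the grasp point, in m); z points along the fingers, y is the line along which they close (so a half turn about z gives the same grasp; the last joint's range is limited). The gripper opens to 88 mm and grips with 3 to 60 N. Pads are 18 mm wide; open, the fingers measure 123 mm over their backs; the gripper's body (75 mm by 187 mm) begins 45 mm behind the grasp point.
Start: joints at [1.258, 0.264, 1.604, -0, 1.274, -0.037], TCP at [0.184, 0.649, 0.239] pointing down, gripper open.
Joint ranges: [-2.63, 2.63], [-0.94, 2.18], [0.31, 2.57], [-1.31, 4.45], [0, 2.66], [-2.55, 2.55]. Speed limits (rad/s): [2.57, 2.57, 3.14, 3.14, 3.14, 3.14].

### API

Orientations are given as a unit quaternion [w, x, y, z].
In Python, from plant import * gives the robot as it stands. The module is installed in compiled form; this text tells all that it offers.
- The arm moves only by the tool step_arm, never from a script. Its argument "motion" is a list of rows, each a list of 4 numbers: the shift along the tool's x, y, z in cm, then the turn about the tool's z in rad. A call has 1 to 12 rows; each row shifts and turns the commanded pose from where the row before left it, along the tool's axes as they then stand; what a row does not reach is not made up. A row lasts 1/10 s, in which the tool goes at most 50 mm and 8.59 degrees, less where a joint would pass 70% of its speed; a pose out of reach is approached as far as the arm can. A call is refused whole if a number of a shift passes 5 or a number of a turn 0.15, either way. A call with a gripper value outside its range is refused whole. "claw" is the closure, from -1 (fully open) to 1 (shut), so that 0 is half open, set as the call begins (left out, the last holds). The fingers move at their own pace and stop on an object; the grip force is fixed at half the most. Time passes only in rows, so rows that do not move let the fingers close. It gives the time, the measured TCP pose, the force, the opening and the grip force at its end, in the units of the state.
- read_state(): the state, without advancing time (a new reading comes with each control period).
- get_image(name): name is "side" or "top" or "wrist"; returns the picture (480x640x3 uint8, blue, green, red); there is no depth.
- get_calibration(name): a dict with "fx", "fy", "cx", "cy" (pixels), "k1" (the pictures are not rectified: a ray, as slopes to the right and down, at radius r is drawn at 1 + k1 r^2 times it, then the intrinsics apply), "R" (3x3) and "t" (3): a world point X has camera coordinates R X + t. Camera axes: x right, y down, z forward; pixel columns grow to the right and rows downward; lengths in m; the calibration is good to about 2 mm. A picture is of the moment at which its call begins: read the wrist's pose just before it. get_calibration takes no time and is no camera call; for the wrist camera it gives the pose at the moment of the call.
- finish_job(): hands the job in; it is judged then, once.
Trained networks look in the newest picture that a camera, given by its name, has taken for a name from the list of things; names that differ only in an ending like _2 or _b are one class to them, and where a whole thing is asked for, a point or a joint stands for the part that bears it (a point fixed in the world has none). Each returns a list of dicts, best first, with "confidence" (0 to 1); they miss things now and then, are a little off and sometimes report something else, mostly with a low value. They report only what shows in the picture. A call takes as long as a camera call. They do not tell look-alikes from the thing itself.
- spot_in(camera, query): "pixel" ([row, column] in pixels, amid what is visible of it).
- trace(camera, query): "region" (480x640 bool, what is visible of it) and "pixel" ([row, column] in pixels, amid what is visible of it).
The state is a dict: "clock": time; "joint_pos": joint angles; "dq": joint speeds; "joint_torque": joint torques, N m; "eef_pos": TCP position; "ee_rot": TCP orientation; "force": force on the tool from outside, world axes, zero at the start; "torque": the same for the moment, N m; "opening": opening from 0.0 (shut) to 1.0 (fully open); "gripper_force": force on a finger pad.
Only numpy, scipy, OpenCV 4.12 (cv2) and the standard library are available. Lean on these libraries where they do the work, as an engineer would, in place of code of your own. Each camera call takes 0.05 s, during which the arm holds its last target. There are 200 camera calls.

### The job

Serve the falafel taster to the customer at the right-hand end of the counter: take the tall sauce tube out of the rack and stand it fully home in the steel cup of the wooden paddle. Then take the paddle by its handle, lift it level and turn it a quarter turn, so that it points to the customer, handle to the left and dish to the right, without the loose falafel leaving the middle of its dish. Finish while still holding it out there, still and level, at least 15 cm above the counter with the dish over the half of the small end table that is nearest the customer; leave the short shakers, the wipes, the marker and the order pad as they are.

Things in the scene. Friction and masses are not known exactly. Their poses are not given: they have to be found in the camera images.
- paddle: Loose wooden tasting paddle, 0.17 kg, 242 mm long, flat on the counter on 8 mm feet, dish away from the robot (+x) within 0.25 rad. Origin: under the middle of the handle, at the feet; x from handle to dish, z up. Board z 8 to 23 mm; handle 28 mm wide (y), x -45 to +30 mm, widening to 86 mm at x = 70 mm, nose at 197 mm. Fixed on it: steel cup at x = 90 mm, white dish at x = 154 mm.
- paddle_grip (a point): Middle of the paddle's handle, where to grip it: 15.5 mm above the paddle's underside, at its x = 0, y = 0. Axes as the paddle's.
- paddle_cup (a point): Centre of the inner floor of the steel cup on the paddle, 26 mm above the paddle's underside. The cup is 27 mm wide inside and 24 mm deep, with a lip that flares to 32 mm; its rim is 50 mm above the paddle's underside. Axes as the paddle's.
- paddle_dish (a point): Where the falafel's centre is when it lies in the very middle of the dish: 43 mm above the paddle's underside, 16 mm above the lowest point of the dish. The dish is a white shallow bowl, 78 mm wide, hollow 8 mm deep with a radius of curvature of 85 mm: the ball rolls aside when it is tilted. Axes as the paddle's.
- falafel_center (a point): Centre of the falafel, a loose brown ball 32 mm across, 25 g, lying in the dish. Its axes mean nothing (it rolls).
- sauce_tube: Tall upright sauce tube with a ribbed white cap, 24 mm in diameter, 95 mm high, about 40 g, loose in one of the holes of the rack. Origin: centre of its underside; z up along the tube. The wall is straight from 3 to 76 mm above the underside (foot chamfered); the cap is 22 mm wide, from 79 mm to the top.
- tube_foot (a point): Centre of the sauce tube's underside.
- sauce_rack: Steel rack, fixed to the counter, 104 x 104 mm, 40 mm high: four 27 mm holes at x, y = +-23 mm over a base plate. What stands in them stands 8 mm above the counter and lifts straight out. Three are taken (tall tube, two short shakers; which is where varies). Origin: centre of its underside; z up. To its right a fixed tape dispenser, 105 mm high; to its left the till, 126 mm high, from y = 0.32.
- shaker_1: Short shaker with a steel top, 24 mm in diameter, 50 mm high, in a hole of the rack; not to be moved. Origin: centre of its underside.
- shaker_2: The other short shaker, the same. Origin: centre of its underside.
- order_pad: Order pad, 130 x 94 x 13 mm, lying at the far right corner of the end table; not to be moved. Origin: centre of its underside.
- wet_wipes: Pack of wet wipes, 69 x 159 x 37 mm, lying at the near right corner of the end table; not to be moved. Origin: centre of its underside.
- marker: Marker pen, 135 mm long, 17 mm thick, beside the order pad; not to be moved. Origin: centre of its underside.
- customer_end (a point): Fixed point in the middle of the right-hand edge of the counter (y = -0.419), at the height of the counter top; world axes. The customer stands beyond it, to the robot's right (-y). The small end table, the last section of the white counter, reaches from there to a seam at y = -0.09; the half nearest the customer begins at y = -0.25.
Things that resemble listed ones, but are neither listed nor needed, are in the scene too. Leave any red look-alike of the part that bears falafel_center alone.

How it is judged:
On the way, in this order (a step that is already met when the one before it is completed fails the run):
1. the sauce tube stands fully home in the paddle's cup, let go, with the paddle still on the counter and the falafel in its dish (horizontal distance between tube_foot and paddle_cup below 0.005 m and z of tube_foot in the frame of paddle below 0.03 m and angle between sauce_tube's own z axis and vertical below 0.15 rad and contact force between sauce_tube and the fingers below 0.1 N and height (world z) of paddle below 0.01 m and distance between falafel_center and paddle_dish below 0.014 m), for 0.2 s.
2. the paddle is lifted clear of the counter by its handle, with the falafel in its dish and the tube in its cup (height (world z) of paddle above 0.05 m and contact force between paddle and the fingers above 1 N and distance between the grasp point and paddle_grip below 0.06 m and z of tube_foot in the frame of paddle below 0.034 m and distance between falafel_center and paddle_dish below 0.02 m), for 0.2 s.
At the end, for the whole second after the job is handed in: Paddle held still by its handle, 13 cm or more up, level and pointing at the customer (-y) within 0.1 and 0.2 rad, dish at y -0.23 to -0.44; falafel within 12 mm of the dish's middle, tube home in the cup, neither touched by the robot; shakers within 20 mm of their start (angle between the x axis of paddle and the y axis of customer_end, either way round below 0.2 rad and x of customer_end in the frame of paddle above 0 m and angle between paddle's own z axis and vertical below 0.1 rad and height (world z) of paddle between 0.13 and 0.45 m and world y of paddle_dish between -0.44 and -0.23 m and world x of paddle_dish between 0.27 and 0.8 m and contact force between paddle and the fingers above 1 N and linear speed of paddle below 0.03 m/s and angular speed of paddle below 0.15 rad/s and distance between falafel_center and paddle_dish below 0.012 m and contact force between falafel and the arm below 0.01 N and horizontal distance between tube_foot and paddle_cup below 0.006 m and z of tube_foot in the frame of paddle below 0.032 m and contact force between sauce_tube and the arm below 0.1 N and distance of each of shaker_1, shaker_2 from where it was at the start of the episode below 0.02 m and distance between the grasp point and paddle_grip below 0.06 m); the arm keeps its last pose, push and grip.
It fails at once if the falafel rolls out of the middle of its dish (more than 24 mm off) (distance between falafel_center and paddle_dish above 0.024 m).
It fails at once if the paddle is tilted by more than 0.3 rad (angle between paddle's own z axis and vertical above 0.3 rad).
It fails at once if a shaker is pulled out or pushed over (distance of any of shaker_1, shaker_2 from where it was at the start of the episode above 0.03 m).
It fails at once if the order pad, the wipes or the marker are pushed away (distance of any of order_pad, wet_wipes, marker from where it was at the start of the episode above 0.03 m).
It also fails if it takes over 72 s, if anything falls off the work surface, if the arm or the gripper's body presses on something with over 40 N, if the wrist force passes 120 N, or if a joint passes its speed limit or range.

## Working session

There is one attempt and no reset: what is moved stays moved. The work goes in short steps, Python scripts to look and compute and a tool call to move; the robot and the scene stay as the last step left them, time stands still between calls to the robot, and variables do not carry over. Pictures are saved under pics/ and viewed, at most 10 in all, crops included, and the job is handed in when it is done.

Besides the shell and the picture viewer there is one more tool, called after "Request:" as name(argument=value, ...) on one line, values as JSON. step_arm: Moves the arm, as the interface text tells. Its arguments: {"type":"object","properties":{"motion":{"type":"array"},"claw":{"type":"number"}},"required":["motion"]}

```bash
mkdir -p pics; cat > h.py <<'E'
from plant import *
import numpy as np, cv2
from scipy.spatial.transform import Rotation as Ro
def ray(c,px):
    x=np.array([(px[1]-c['cx'])/c['fx'],(px[0]-c['cy'])/c['fy']]);u=x.copy()
    for _ in range(20): u=x/(1+c['k1']*(u@u))
    R=np.array(c['R']);t=np.array(c['t'])
    d=R.T@np.array([u[0],u[1],1]);return -R.T@t,d/np.linalg.norm(d)
def atz(c,px,z):
    o,d=ray(c,px);return o+d*(z-o[2])/d[2]
def tri(L):
    A=np.zeros((3,3));b=np.zeros(3)
    for o,d in L:
        P=np.eye(3)-np.outer(d,d);A+=P;b+=P@o
    X=np.linalg.solve(A,b)
    return X,[float(np.linalg.norm((np.eye(3)-np.outer(d,d))@(X-o))) for o,d in L]
def proj(c,X):
    p=np.array(c['R'])@X+np.array(c['t']);u=p[:2]/p[2];u=u*(1+c['k1']*(u@u))
    return np.array([u[1]*c['fy']+c['cy'],u[0]*c['fx']+c['cx']])
def rot(q): return Ro.from_quat([q[1],q[2],q[3],q[0]]).as_matrix()
E
python3 - <<'E'
from h import *
s=read_state();print(s['clock'],s['eef_pos'],s['ee_rot'],s['opening']);print(rot(s['ee_rot']).round(3))
for n in ['side','top','wrist']:
    im=get_image(n);cv2.imwrite(f'pics/{n}0.png',im)
    c=get_calibration(n);print(n,c['fx'],c['k1'],'cam at',(-np.array(c['R']).T@np.array(c['t'])).round(3))
    for q in ['sauce_tube','shaker_1','paddle','paddle_cup','paddle_dish','falafel_center','paddle_grip','sauce_rack','tube_foot']:
        print(n,q,[(np.round(d['pixel']).tolist(),round(d['confidence'],2)) for d in spot_in(n,q)][:4])
E
```

```text
0.0 [0.18359978 0.64884482 0.23744707] [-1.82271926e-04  1.37467307e-01  9.90505743e-01 -1.03873340e-03] 0.9972881100851864
[[-0.962  0.272 -0.001]
 [ 0.272  0.962 -0.002]
 [ 0.    -0.002 -1.   ]]
side 446.47684919523937 -0.10886666260969324 cam at [0.153 0.578 0.539]
side sauce_tube [([322.0, 276.0], 0.92)]
side shaker_1 [([352.0, 252.0], 0.7), ([335.0, 231.0], 0.68)]
side paddle [([228.0, 352.0], 0.61)]
side paddle_cup [([227.0, 350.0], 0.7), ([224.0, 444.0], 0.65)]
side paddle_dish [([226.0, 349.0], 0.9)]
side falafel_center [([207.0, 328.0], 0.58), ([214.0, 280.0], 0.49), ([196.0, 282.0], 0.44)]
side paddle_grip [([229.0, 349.0], 0.91), ([189.0, 340.0], 0.52), ([336.0, 230.0], 0.37)]
side sauce_rack [([348.0, 265.0], 0.87)]
side tube_foot [([322.0, 275.0], 0.96), ([226.0, 350.0], 0.56)]
top 438.80975560973974 0.025299527048471014 cam at [ 0.363 -0.103  0.914]
top sauce_tube [([273.0, 178.0], 0.81)]
top shaker_1 [([244.0, 163.0], 0.61), ([268.0, 155.0], 0.59)]
top paddle [([245.0, 366.0], 0.6)]
top paddle_cup [([246.0, 369.0], 0.85)]
top paddle_dish [([247.0, 366.0], 0.81)]
top falafel_center [([236.0, 432.0], 0.76), ([215.0, 378.0], 0.75), ([157.0, 382.0], 0.73), ([165.0, 352.0], 0.7)]
top paddle_grip [([247.0, 369.0], 0.66)]
top sauce_rack [([254.0, 178.0], 0.96)]
top tube_foot [([274.0, 179.0], 0.56)]
wrist 386.7255419221006 0.011494609663094539 cam at [0.109 0.671 0.385]
wrist sauce_tube []
wrist shaker_1 []
wrist paddle []
wrist paddle_cup []
wrist paddle_dish []
wrist falafel_center []
wrist paddle_grip []
wrist sauce_rack []
wrist tube_foot []
```

View pics/top0.png

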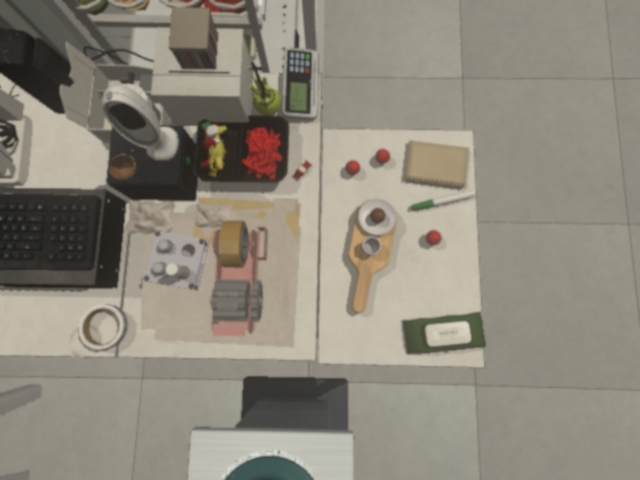

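View pics/side0.png

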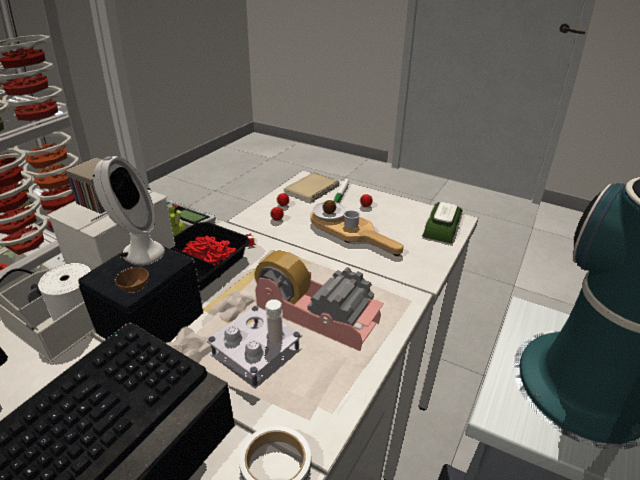

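```bash
python3 - <<'E'
from h import *
cs,ct=get_calibration('side'),get_calibration('top')
get_image('side');get_image('top')
M={}
for n in ['side','top']:
    for q in ['sauce_tube','falafel_center','paddle','sauce_rack']:
        for d in trace(n,q)[:1]:
            ys,xs=np.nonzero(d['region']);print(n,q,d['confidence'],len(ys),ys.min(),ys.max(),xs.min(),xs.max(),ys.mean(),xs.mean())
t=cv2.imread('pics/top0.png');s=cv2.imread('pics/side0.png')
a=cv2.resize(t[190:320,330:410],None,fx=4,fy=4,interpolation=cv2.INTER_CUBIC)
b=cv2.resize(t[225:345,130:275],None,fx=3,fy=3,interpolation=cv2.INTER_CUBIC)
c=cv2.resize(s[290:360,210:310],None,fx=4,fy=4,interpolation=cv2.INTER_CUBIC)
W=np.zeros((600,800,3),np.uint8)
W[:520,:320]=a;W[:b.shape[0]][:, 330:330+b.shape[1]]=b[:, :470]
c=cv2.resize(c,(330,231));W[365:596,330:660]=c;cv2.imwrite('pics/c1.png',W)
print('cup floor-rim', atz(ct,(246,372),.05).round(3),'dish',atz(ct,(215,378),.043).round(3),'handle end',atz(ct,(310,360),.02).round(3))
print('tube top',atz(ct,(269,171),.103).round(3))
print('tri cap',tri([ray(ct,(269,171)),ray(cs,(303,274))]))
E
```

```text
side sauce_tube 0.87 605 300 341 266 283 321.0595041322314 274.38347107438017
side falafel_center 0.66 126 194 206 360 372 199.9047619047619 365.44444444444446
side paddle 0.62 1940 203 255 311 402 227.74278350515465 351.87113402061857
side sauce_rack 0.82 3663 306 389 207 300 348.35408135408136 254.16980616980618
top sauce_tube 0.58 259 264 279 166 189 271.14285714285717 177.6988416988417
top falafel_center 0.77 194 231 245 424 439 237.97938144329896 431.8556701030928
top paddle 0.63 3108 199 312 349 395 246.9079794079794 369.93243243243245
top sauce_rack 0.58 2388 231 290 143 209 260.036432160804 177.71524288107202
cup floor-rim [ 0.511 -0.192  0.05 ] dish [ 0.576 -0.205  0.043] handle end [ 0.385 -0.171  0.02 ]
tube top [0.452 0.186 0.103]
tri cap (array([0.45167201, 0.18555282, 0.10451416]), [0.0005187326610030455, 0.0005187326610030361])
```

View pics/c1.png

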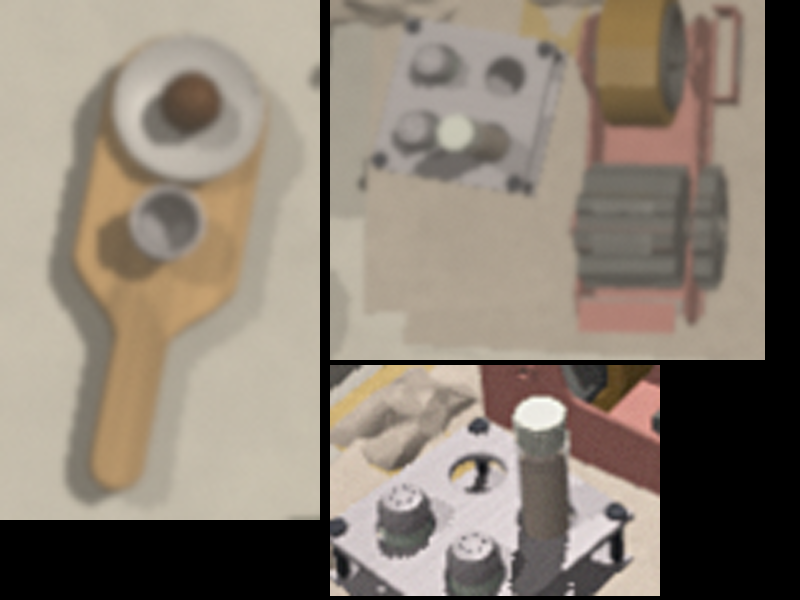

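Target: the only tall, white-capped tube, cap at top px (269,172) (side px (303,274)). It could be confused with the short shakers at (246,164) and (268,157). The paddle has its cup at (246,372) and the brown falafel at (215,378). The red look-alikes are at (236,433), (157,382) and (165,352). The close crop confirms the choice.

Request:
step_arm(motion=[[-2,-2,0,0],[-3,-2.9,0,0],[-3,-2.9,0,0],[-3,-2.9,0,0],[-3,-2.9,0,0],[-3,-2.9,0,0],[-3,-2.9,0,0],[-3,-2.9,0,0],[-3,-2.9,0,0],[-3,-2.9,0,0],[-3,-2.9,0,0],[-3,-2.9,0,0]], claw=-1)

```text
clock: 3.2
eef_pos: [0.4289, 0.2265, 0.2391]
ee_rot: [0.0, 0.137, 0.991, 0.0]
force: [0.4, 0.9, -0.4]
opening: 1.001
gripper_force: 0.0
```

Request:
step_arm(motion=[[-1,-1,0,0.14],[0,0,0,0.148],[0,0,0,0.148],[0,0,0,0.148],[0,0,0,0.148],[0,0,0,0.148],[0,0,0,0.148],[0,0,0,0.148],[0,0,0,0.148],[0,0,0,0.148],[0,0,0,0],[0,0,0,0]])

```text
clock: 4.4
eef_pos: [0.4352, 0.2156, 0.2388]
ee_rot: [0.0, 0.766, 0.643, 0.0]
force: [0.1, 0.1, -0.9]
opening: 1.0
gripper_force: 0.0
```

```bash
cat > look.py <<'E'
from h import *
import sys
s=read_state();c=get_calibration('wrist');im=get_image('wrist')
cv2.imwrite(f'pics/{sys.argv[1]}.png',im)
R=rot(s['ee_rot']);p=np.array(s['eef_pos'])
print('t',s['clock'],'tcp',p.round(4),'xang',np.arctan2(R[1,0],R[0,0]).round(3),'tilt',R[:,2].round(4),'op',round(s['opening'],3),'q',np.round(s['joint_pos'],2))
def totool(X): return (R.T@(np.array(X)-p)*100).round(2)
E
python3 - w1 <<'E'
exec(open('look.py').read())
print('tube cap in tool cm',totool([.452,.186,.104]),'proj',proj(c,np.array([.452,.186,.104])))
for d in trace('wrist','sauce_tube')[:2]:
    ys,xs=np.nonzero(d['region']);print(d['confidence'],d['pixel'],ys.min(),ys.max(),xs.min(),xs.max())
E
```

```text
t 4.4 tcp [0.4352 0.2156 0.2388] xang 1.397 tilt [ 2.e-04  1.e-04 -1.e+00] op 1.0 q [ 0.41 -0.1   2.    0.    1.25  0.58]
tube cap in tool cm [-2.63  2.17 13.48] proj [255.03993353 347.15084342]
0.55 [243.3, 345.6] 216 266 331 363
```

View pics/w1.png

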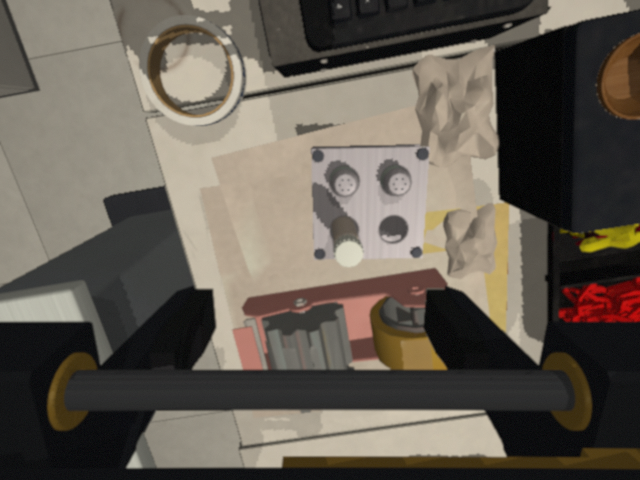

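The wrist view shows the white cap at (253,349), within 2 px of prediction. The rack is square to the tool and the neighbouring hole at (228,394) is empty. I'll descend.

Request:
step_arm(motion=[[-1.3,1.1,0,0],[-1.25,1.15,0,0],[0,0,1.5,0],[0,0,2.5,0],[0,0,2.5,0],[0,0,2.5,0],[0,0,2.5,0],[0,0,2,0],[0,0,2,0],[0,0,1.5,0],[0,0,0.6,0],[0,0,0,0]])

```text
clock: 5.7
eef_pos: [0.4513, 0.1865, 0.0611]
ee_rot: [-0.001, 0.767, 0.642, -0.001]
force: [-1.2, 0.8, 0.2]
opening: 1.003
gripper_force: 0.0
```

Request:
step_arm(motion=[[0,0,0,0],[0,0,0,0],[0,0,0,0],[0,0,0,0],[0,0,0,0],[0,0,0,0],[0,0,0,0]], claw=1)

```text
clock: 6.4
eef_pos: [0.4528, 0.1866, 0.0628]
ee_rot: [0.0, 0.767, 0.642, 0.0]
force: [-0.3, 0.2, 0.4]
opening: 0.387
gripper_force: 0.0
```

Request:
step_arm(motion=[[0,0,0,0],[0,0,0,0],[0,0,0,0],[0,0,0,0],[0,0,0,0]])

```text
clock: 6.9
eef_pos: [0.4528, 0.1866, 0.0627]
ee_rot: [-0.0, 0.767, 0.642, -0.0]
force: [0.7, 0.1, 0.2]
opening: 0.261
gripper_force: 30.0
```

Request:
step_arm(motion=[[0,0,-0.5,0],[0,0,-1.5,0],[0,0,-2,0],[0,0,-2,0],[0,0,-2,0],[0,0,-2,0],[0,0,-2,0],[0,0,-1.5,0],[0,0,-0.5,0],[0,0,0,0]])

```text
clock: 7.9
eef_pos: [0.4533, 0.1867, 0.2034]
ee_rot: [0.0, 0.767, 0.642, 0.001]
force: [0.4, 0.5, 0.1]
opening: 0.256
gripper_force: 30.0
```

Request:
step_arm(motion=[[-1,0.3,0,0],[-2.5,0.8,0,0],[-3.5,1.2,0,0],[-3.7,1.3,0,0],[-3.7,1.3,0,0],[-3.7,1.3,0,0],[-3.7,1.3,0,0],[-3.7,1.3,0,0],[-3.7,1.3,0,0],[-3.5,1.1,0,0],[-2.5,0.7,0,0],[-1,0.3,0,0]])

```text
clock: 9.1
eef_pos: [0.5081, -0.1938, 0.2011]
ee_rot: [-0.001, 0.768, 0.641, -0.001]
force: [0.1, 0.4, -0.6]
opening: 0.262
gripper_force: 30.0
```

Request:
step_arm(motion=[[0,0,0,-0.113],[0,0,0,-0.145],[0,0,0,-0.145],[0,0,0,-0.145],[0,0,0,-0.145],[0,0,0,-0.145],[0,0,0,-0.145],[0,0,0,-0.145],[0,0,0,-0.145],[0,0,0,-0.145],[0,0,0,-0.145],[0,0,0,0]])

```text
clock: 10.3
eef_pos: [0.5084, -0.1904, 0.2017]
ee_rot: [-0.001, 0.092, 0.996, 0.0]
force: [-0.0, -0.3, -0.5]
opening: 0.261
gripper_force: 30.0
```

```bash
python3 - w2 <<'E'
exec(open('look.py').read())
X=np.array([.511,-.192,.05])
print('cup rim in tool cm',totool(X),'proj rim',proj(c,X),'dish',proj(c,np.array([.576,-.205,.043])))
print('foot expected proj',proj(c,p+np.array([0,0,-.0547])))
E
```

```text
t 10.3 tcp [ 0.5084 -0.1904  0.2017] xang 2.958 tilt [-0.0018  0.001  -1.    ] op 0.261 q [-0.4   0.04  1.93  0.    1.17 -1.79]
cup rim in tool cm [-0.32 -0.12 15.17] proj rim [220.36066411 317.76800556] dish [292.22273029 316.82998819]
foot expected proj [260.84438359 319.18563545]
```

View pics/w2.png

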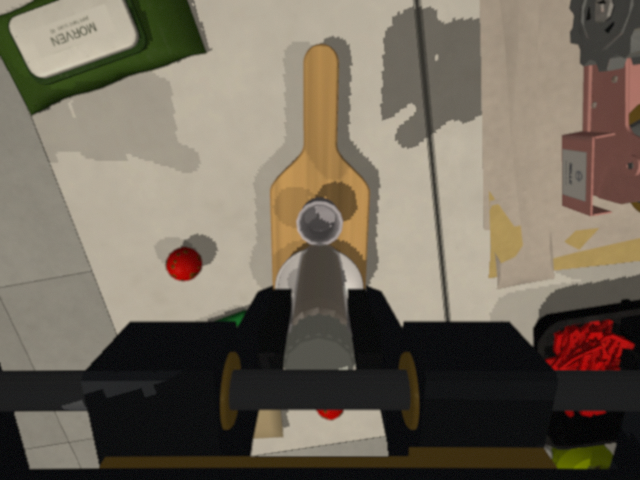

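The wrist view shows the cup rim at (221,319) against (220,318) predicted. The paddle axis is parallel to the tool x. Next I'll zoom on the tube's foot.

```bash
python3 - w2 <<'E'
from h import *
im=cv2.imread('pics/w2.png');cv2.imwrite('pics/c2.png',cv2.resize(im[185:305,265:375],None,fx=5,fy=5,interpolation=cv2.INTER_CUBIC))
c=get_calibration('wrist');p=np.array(read_state()['eef_pos'])
a=np.linspace(0,2*np.pi,9)[:-1]
for z,r in((-.0547,.009),(-.0517,.012)):
    P=[proj(c,p+np.array([r*np.cos(t),r*np.sin(t),z])) for t in a];print(np.round([( (q[1]-265)*5,(q[0]-185)*5) for q in P]).tolist())
P=[proj(c,np.array([.511+.016*np.cos(t),-.192+.016*np.sin(t),.05])) for t in a];print(np.round([( (q[1]-265)*5,(q[0]-185)*5) for q in P]).tolist())
E
```

```text
[[286.0, 452.0], [337.0, 421.0], [351.0, 365.0], [317.0, 316.0], [256.0, 304.0], [204.0, 336.0], [192.0, 393.0], [226.0, 441.0]]
[[291.0, 488.0], [360.0, 446.0], [379.0, 370.0], [333.0, 303.0], [250.0, 287.0], [180.0, 331.0], [164.0, 408.0], [210.0, 472.0]]
[[283.0, 269.0], [347.0, 230.0], [363.0, 157.0], [322.0, 94.0], [245.0, 79.0], [181.0, 120.0], [166.0, 194.0], [209.0, 255.0]]
```

View pics/c2.png

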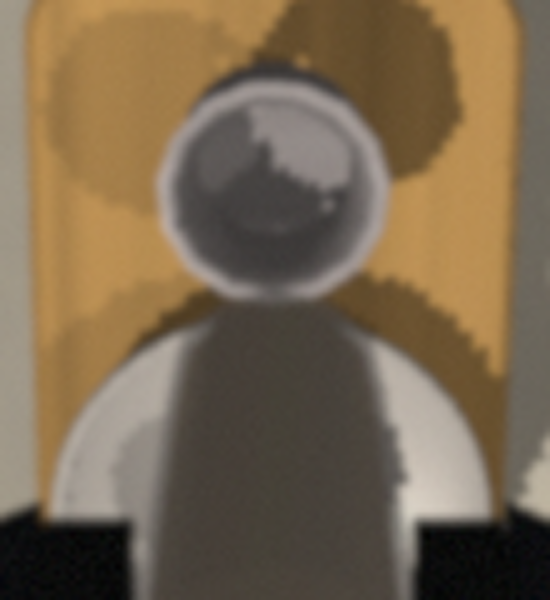

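The crop shows the cup rim centred at (274,191) and the tube foot's near edge at about row 300. Both are shifted the same way against prediction, so this is camera bias. I'll correct by the relative difference and lower to just above the rim.

Request:
step_arm(motion=[[-0.2,-0.04,0,0],[-0.2,-0.04,0,0],[0,0,1,0],[0,0,2,0],[0,0,2,0],[0,0,2,0],[0,0,1,0],[0,0,0.3,0],[0,0,0,0],[0,0,0,0]])

```text
clock: 11.35
eef_pos: [0.5137, -0.1931, 0.1206]
ee_rot: [0.001, 0.092, 0.996, -0.0]
force: [-0.5, 0.2, -0.7]
opening: 0.264
gripper_force: 30.0
```

```bash
python3 - w3 <<'E'
exec(open('look.py').read())
cv2.imwrite('pics/c3.png',cv2.resize(im[150:310,230:410],None,fx=3.5,fy=3.5,interpolation=cv2.INTER_CUBIC))
k=lambda P:np.round([( (q[1]-230)*3.5,(q[0]-150)*3.5) for q in P]).tolist()
a=np.linspace(0,2*np.pi,9)[:-1]+2.958
for z,r in((-.0547,.009),(-.0517,.012)): print('foot',k([proj(c,p+np.array([r*np.cos(t),r*np.sin(t),z])) for t in a]))
print('rim if centred',k([proj(c,np.array([p[0]+.016*np.cos(t),p[1]+.016*np.sin(t),.05])) for t in a]))
E
```

```text
t 11.35 tcp [ 0.5137 -0.1931  0.1206] xang 2.957 tilt [ 1.5e-03 -6.0e-04 -1.0e+00] op 0.264 q [-0.4   0.13  1.99  0.    1.02 -1.79]
foot [[312.0, 333.0], [272.0, 349.0], [256.0, 387.0], [273.0, 424.0], [313.0, 439.0], [352.0, 424.0], [369.0, 387.0], [353.0, 349.0]]
foot [[312.0, 321.0], [258.0, 343.0], [236.0, 394.0], [259.0, 444.0], [313.0, 464.0], [366.0, 444.0], [389.0, 394.0], [367.0, 343.0]]
rim if centred [[312.0, 262.0], [245.0, 289.0], [218.0, 353.0], [247.0, 415.0], [313.0, 440.0], [378.0, 415.0], [407.0, 353.0], [380.0, 289.0]]
```

View pics/c3.png

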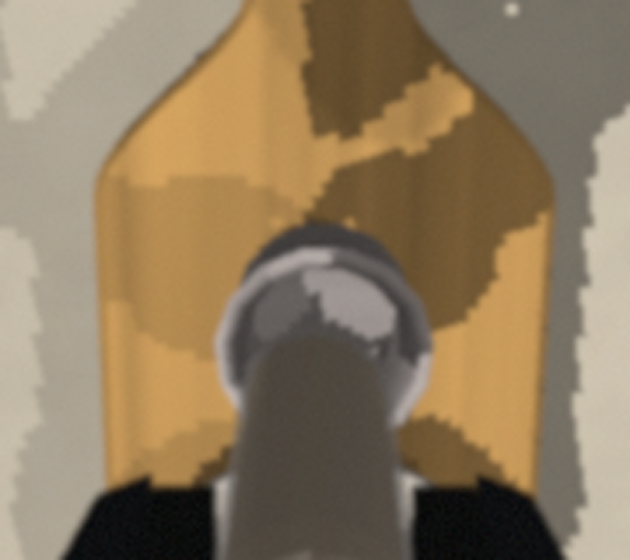

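The crop shows the rim centred at about (323,349) and the foot at about (318,394). The cup lies roughly 1 mm to tool +y and 1.5 mm to tool +x of the tube. I'll correct and insert slowly.

Request:
step_arm(motion=[[0.15,0.1,0,0],[0,0,0.4,0],[0,0,0.5,0],[0,0,0.5,0],[0,0,0.4,0],[0,0,0.3,0],[0,0,0.2,0],[0,0,0,0]])

```text
clock: 12.2
eef_pos: [0.5117, -0.1915, 0.0964]
ee_rot: [-0.0, 0.092, 0.996, 0.0]
force: [0.4, 0.2, -0.8]
opening: 0.261
gripper_force: 30.0
```

Request:
step_arm(motion=[[0,0,0.2,0],[0,0,0.3,0],[0,0,0.3,0],[0,0,0.3,0],[0,0,0,0]])

```text
clock: 12.7
eef_pos: [0.5115, -0.1914, 0.0852]
ee_rot: [-0.0, 0.092, 0.996, 0.0]
force: [0.7, -0.8, -1.8]
opening: 0.26
gripper_force: 30.0
```

Request:
step_arm(motion=[[0,0,0.15,0],[0,0,0.15,0],[0,0,0,0]])

```text
clock: 13.0
eef_pos: [0.5114, -0.1914, 0.0824]
ee_rot: [-0.0, 0.092, 0.996, 0.0]
force: [0.1, -0.1, 0.1]
opening: 0.267
gripper_force: 30.0
```

Request:
step_arm(motion=[[0,0,0.1,0],[0,0,0.05,0],[0,0,0,0]])

```text
clock: 13.3
eef_pos: [0.5116, -0.1915, 0.0811]
ee_rot: [-0.0, 0.092, 0.996, 0.0]
force: [0.5, 0.1, -0.6]
opening: 0.259
gripper_force: 30.0
```

Request:
step_arm(motion=[[0,0,0.1,0],[0,0,0,0]])

```text
clock: 13.5
eef_pos: [0.5119, -0.1916, 0.0806]
ee_rot: [0.0, 0.092, 0.996, -0.0]
force: [-0.1, 1.2, 3.5]
opening: 0.261
gripper_force: 30.0
```

Request:
step_arm(motion=[[0,0,0,0],[0,0,0,0],[0,0,0,0],[0,0,0,0],[0,0,0,0],[0,0,0,0]], claw=-0.4)

```text
clock: 14.1
eef_pos: [0.5116, -0.1915, 0.0801]
ee_rot: [-0.0, 0.092, 0.996, 0.0]
force: [-0.9, 0.2, -0.8]
opening: 0.701
gripper_force: 0.0
```

Request:
step_arm(motion=[[0,0,-0.5,0],[0,0,-1,0],[0,0,-2,0],[0,0,-2.5,0],[0,0,-2.5,0],[0,0,-2.5,0],[0,0,-2,0],[0,0,-1,0],[0,0,0,0],[0,0,0,0]])

```text
clock: 15.1
eef_pos: [0.5113, -0.1914, 0.2198]
ee_rot: [-0.0, 0.092, 0.996, 0.0]
force: [0.0, 0.2, 0.0]
opening: 0.696
gripper_force: 0.0
```

```bash
python3 - w4 <<'E'
exec(open('look.py').read())
s=get_image('side');t=get_image('top')
W=np.zeros((600,800,3),np.uint8)
W[:360,:480]=cv2.resize(s[150:270,290:450],None,fx=3,fy=3,interpolation=cv2.INTER_CUBIC)
W[:480,480:800]=cv2.resize(im[:,:],(320,240),interpolation=cv2.INTER_AREA).repeat(2,0)[:480] if 0 else cv2.resize(im[:,110:430],(320,480))
cv2.imwrite('pics/c4.png',W)
print('grip x=18 at', totool([.511-.072*np.cos(.18),-.192+.072*np.sin(.18),.003]))
cp=get_calibration('side')
for z in(.026,.05,.121):print(z,(proj(cp,np.array([.512,-.1915,z]))-[150,290])*3)
E
```

```text
t 15.1 tcp [ 0.5113 -0.1914  0.2198] xang 2.957 tilt [-5.e-04  2.e-04 -1.e+00] op 0.696 q [-0.4   0.03  1.9  -0.    1.21 -1.79]
grip x=18 at [ 7.21 -0.11 21.68]
0.026 [218.5384535  183.25128784]
0.05 [190.4250943  184.99923984]
0.121 [102.79745169 190.39463966]
```

View pics/c4.png

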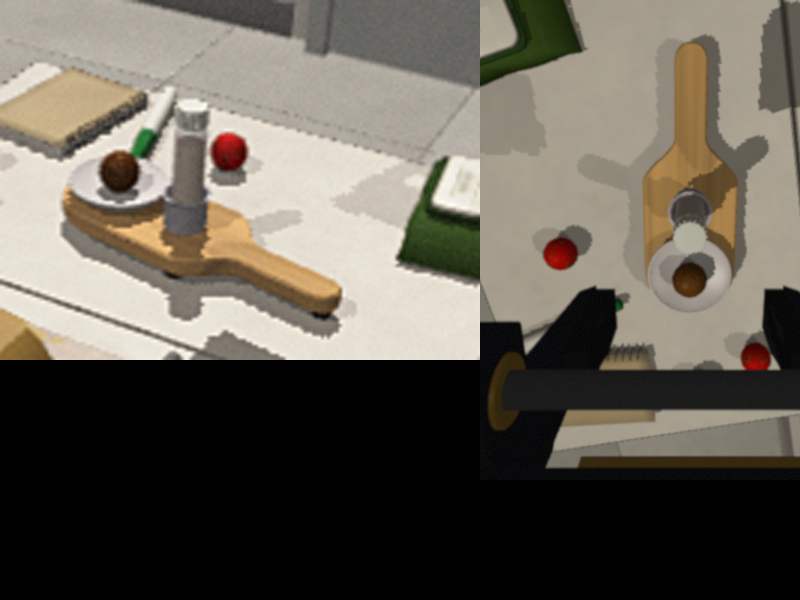

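Tube home: its cap top in the side crop is at row 102, as predicted for 121 mm. The falafel is centred. Now to the handle.

Request:
step_arm(motion=[[1,0,0,0],[2,0,0,0],[2,0,0,0],[1.5,0,0,0],[0.7,0,0,0],[0,0,1.5,0],[0,0,3,0],[0,0,3,0],[0,0,3,0],[0,0,3,0],[0,0,2,0],[0,0,0,0]])

```text
clock: 16.45
eef_pos: [0.4381, -0.1768, 0.0611]
ee_rot: [-0.004, 0.092, 0.996, 0.001]
force: [0.8, 0.3, -0.2]
opening: 0.7
gripper_force: 0.0
```

```bash
python3 - w5 <<'E'
exec(open('look.py').read())
W=np.array([.5115,-.1915,0])
x=np.array([np.cos(.182),-np.sin(.182),0])
for a in(-.045,0,.018,.03): print(a,proj(c,W+x*(a-.09)+[0,0,.023]).round(1))
hsv=cv2.cvtColor(im,cv2.COLOR_BGR2HSV)
m=cv2.inRange(hsv,(10,90,60),(25,255,255))
for r in range(40,330,20):
    xs=np.nonzero(m[r,200:440])[0]
    if len(xs): print(r,xs.min()+200,xs.max()+200,np.median(xs)+200)
E
```

```text
t 16.45 tcp [ 0.4381 -0.1768  0.0611] xang 2.957 tilt [-0.0069  0.0033 -1.    ] op 0.7 q [-0.44  0.07  2.19  0.    0.89 -1.82]
-0.045 [154.  316.4]
0 [245.  316.8]
0.018 [278. 317.]
0.03 [299.1 317.1]
160 305 336 320.5
180 293 348 320.5
200 293 348 320.5
220 293 347 320.0
240 294 347 320.5
260 294 346 320.0
280 294 345 319.5
300 292 346 319.0
320 273 364 318.5
```

Request:
step_arm(motion=[[0,0.05,1,0],[0,0,1.5,0],[0,0,1.5,0],[0,0,1,0],[0,0,0.4,0],[0,0,0,0],[0,0,0,0]])

```text
clock: 17.2
eef_pos: [0.4417, -0.1781, 0.0118]
ee_rot: [0.001, 0.092, 0.996, -0.0]
force: [-0.5, -0.7, -0.4]
opening: 0.7
gripper_force: 0.0
```

Request:
step_arm(motion=[[0,0,0.4,0],[0,0,0.35,0],[0,0,0,0],[0,0,0,0]])

```text
clock: 17.6
eef_pos: [0.4409, -0.1777, 0.0036]
ee_rot: [-0.0, 0.092, 0.996, 0.0]
force: [0.6, -0.2, -0.1]
opening: 0.703
gripper_force: 0.0
```

Request:
step_arm(motion=[[0,0,0,0],[0,0,0,0],[0,0,0,0],[0,0,0,0],[0,0,0,0],[0,0,0,0],[0,0,0,0]], claw=1)

```text
clock: 18.3
eef_pos: [0.441, -0.1778, 0.0038]
ee_rot: [0.0, 0.092, 0.996, 0.0]
force: [-1.1, 0.5, 0.9]
opening: 0.313
gripper_force: 30.0
```

Request:
step_arm(motion=[[0,0,0,0],[0,0,0,0],[0,0,0,0],[0,0,0,0],[0,0,0,0]])

```text
clock: 18.8
eef_pos: [0.441, -0.1778, 0.0038]
ee_rot: [0.0, 0.092, 0.996, -0.0]
force: [0.0, 1.0, 2.0]
opening: 0.314
gripper_force: 30.0
```

Request:
step_arm(motion=[[0,0,-0.05,0],[0,0,-0.1,0],[0,0,-0.2,0],[0,0,-0.3,0],[0,0,-0.4,0],[0,0,-0.4,0],[0,0,-0.3,0],[0,0,-0.2,0],[0,0,-0.1,0],[0,0,0,0]])

```text
clock: 19.8
eef_pos: [0.4411, -0.1778, 0.0244]
ee_rot: [0.0, 0.092, 0.996, -0.0]
force: [-0.2, 0.1, -1.1]
opening: 0.313
gripper_force: 30.0
```

```bash
python3 - w6 <<'E'
exec(open('look.py').read())
s=get_image('side');W=np.zeros((360,800,3),np.uint8)
W[:,:480]=cv2.resize(s[150:270,290:450],None,fx=3,fy=3,interpolation=cv2.INTER_CUBIC)
W[:,480:800]=cv2.resize(im[100:460,160:480],(320,360))
cv2.imwrite('pics/c6.png',W);print(read_state()['force'],read_state()['torque'])
E
```

```text
t 19.8 tcp [ 0.4411 -0.1778  0.0244] xang 2.957 tilt [ 3.e-04 -2.e-04 -1.e+00] op 0.313 q [-0.44  0.13  2.2  -0.    0.8  -1.82]
[-0.2824971   0.22999214 -2.04903609] [0.02789395 0.17816822 0.00572093]
```

View pics/c6.png

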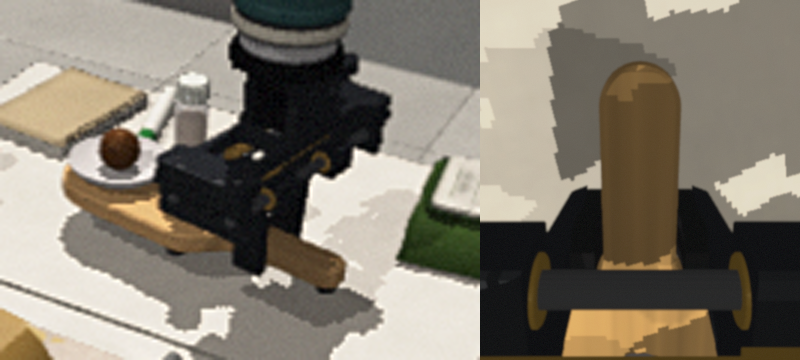

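The paddle rose about 20 mm at both the tube and the handle end, so it is level, and the falafel is centred at (120,148) in the crop. Continuing the lift.

Request:
step_arm(motion=[[0,0,-0.2,0],[0,0,-0.4,0],[0,0,-0.7,0],[0,0,-1,0],[0,0,-1.2,0],[0,0,-1.2,0],[0,0,-1.2,0],[0,0,-1.2,0],[0,0,-1.2,0],[0,0,-1.2,0],[0,0,-1.2,0],[0,0,-1.2,0]])

```text
clock: 21.1
eef_pos: [0.441, -0.1778, 0.1442]
ee_rot: [0.0, 0.092, 0.996, -0.0]
force: [0.1, -0.1, -1.5]
opening: 0.316
gripper_force: 30.0
```

Request:
step_arm(motion=[[0,0,-1.2,0],[0,0,-1,0],[0,0,-0.8,0],[0,0,-0.5,0],[0,0,-0.3,0],[0,0,-0.1,0],[0,0,0,0],[0,0,0,0]])

```text
clock: 21.9
eef_pos: [0.4407, -0.1776, 0.1817]
ee_rot: [-0.0, 0.092, 0.996, 0.0]
force: [-0.3, -0.2, -1.6]
opening: 0.313
gripper_force: 30.0
```

```bash
python3 - w7 <<'E'
exec(open('look.py').read())
ct,cs=get_calibration('top'),get_calibration('side')
t=get_image('top');s=get_image('side');cv2.imwrite('pics/t7.png',t);cv2.imwrite('pics/s7.png',s)
print(read_state()['torque'])
for n in['top','side']:
    for q in('falafel_center','paddle_dish','sauce_tube'):
        print(n,q,[(np.round(d['pixel'],1).tolist(),round(d['confidence'],2)) for d in spot_in(n,q)])
f=np.array([np.cos(.182),-np.sin(.182),0]);g=np.array([p[0],p[1],0])
h=p[2]-.0036
for nm,a,z in(('dish',.136,.043),('tubetop',.072,.121),('end',-.063,.023)):
    X=g+f*a+[0,0,h+z];print(nm,X.round(3),proj(ct,X).round(1),proj(cs,X).round(1))
E
```

```text
t 21.9 tcp [ 0.4407 -0.1776  0.1817] xang 2.957 tilt [-9.e-04  4.e-04 -1.e+00] op 0.313 q [-0.44 -0.07  2.08 -0.    1.14 -1.82]
[ 0.05086207  0.13636136 -0.07632515]
top falafel_center [([162.7, 352.1], 0.6), ([257.7, 179.8], 0.36)]
top paddle_dish [([296.4, 367.0], 0.72)]
top sauce_tube []
side falafel_center [([196.9, 281.8], 0.66), ([132.0, 326.9], 0.59), ([213.7, 277.4], 0.56), ([200.7, 366.3], 0.52), ([155.0, 349.9], 0.26)]
side paddle_dish [([151.8, 350.4], 0.56)]
side sauce_tube [([111.7, 357.8], 0.59), ([344.1, 264.8], 0.21)]
dish [ 0.574 -0.202  0.221] [190.2 388.8] [131.5 331.3]
tubetop [ 0.511 -0.191  0.299] [216.4 388.8] [100.4 358.5]
end [ 0.379 -0.166  0.201] [311.3 365.7] [167.8 414.1]
```

Falafel still centred (side (132,327) vs (131,331) predicted). Turning smoothly by 1.4 rad about the grip puts the dish at y ≈ -0.31.

Request:
step_arm(motion=[[0,0,0,0.01],[0,0,0,0.02],[0,0,0,0.03],[0,0,0,0.04],[0,0,0,0.05],[0,0,0,0.05],[0,0,0,0.05],[0,0,0,0.05],[0,0,0,0.05],[0,0,0,0.05],[0,0,0,0.05],[0,0,0,0.05]])

```text
clock: 23.55
eef_pos: [0.441, -0.1777, 0.1822]
ee_rot: [0.0, 0.337, 0.941, 0.0]
force: [0.6, -0.7, -2.6]
opening: 0.312
gripper_force: 30.0
```

Request:
step_arm(motion=[[0,0,0,0.05],[0,0,0,0.05],[0,0,0,0.05],[0,0,0,0.05],[0,0,0,0.05],[0,0,0,0.05],[0,0,0,0.05],[0,0,0,0.05],[0,0,0,0.05],[0,0,0,0.05],[0,0,0,0.05],[0,0,0,0.05]])

```text
clock: 24.75
eef_pos: [0.4411, -0.1777, 0.1823]
ee_rot: [0.0, 0.6, 0.8, 0.0]
force: [-0.7, 0.9, -1.5]
opening: 0.312
gripper_force: 30.0
```

Request:
step_arm(motion=[[0,0,0,0.05],[0,0,0,0.05],[0,0,0,0.05],[0,0,0,0.05],[0,0,0,0.04],[0,0,0,0.03],[0,0,0,0.02],[0,0,0,0.01],[0,0,0,0],[0,0,0,0],[0,0,0,0],[0,0,0,0]])

```text
clock: 25.95
eef_pos: [0.441, -0.1778, 0.1822]
ee_rot: [-0.0, 0.712, 0.702, 0.0]
force: [1.1, 0.6, -2.5]
opening: 0.313
gripper_force: 30.0
```

```bash
python3 - w8 <<'E'
exec(open('look.py').read())
ct,cs=get_calibration('top'),get_calibration('side')
t=get_image('top');s=get_image('side')
W=np.zeros((480,800,3),np.uint8)
W[:,:400]=cv2.resize(t[180:360,330:480],(400,480));W[:,400:]=cv2.resize(s[70:214,300:420],(400,480));cv2.imwrite('pics/c8.png',W)
print(read_state()['torque'])
f=np.array([0,-1,0]);g=np.array([p[0],p[1],0]);h=p[2]-.0036
for nm,a,z in(('ball',.136,.043),('tubetop',.072,.121),('end',-.063,.023)):
    X=g+f*a+[0,0,h+z];u,v=proj(ct,X),proj(cs,X)
    print(nm,X.round(3),'crop(col,row) top',((u[1]-330)*2.667).round(),((u[0]-180)*2.667).round(),'side',(400+(v[1]-300)*3.333).round(),((v[0]-70)*3.333).round())
E
```

```text
t 25.95 tcp [ 0.441  -0.1778  0.1822] xang 1.557 tilt [ 0.  0. -1.] op 0.313 q [-0.44 -0.07  2.08  0.    1.14 -0.42]
[ 0.09560834  0.04143732 -0.04990673]
ball [ 0.441 -0.314  0.222] crop(col,row) top 349.0 247.0 side 771.0 194.0
tubetop [ 0.441 -0.25   0.3  ] crop(col,row) top 271.0 229.0 side 749.0 97.0
end [ 0.441 -0.115  0.202] crop(col,row) top 11.0 245.0 side 640.0 332.0
```

View pics/c8.png

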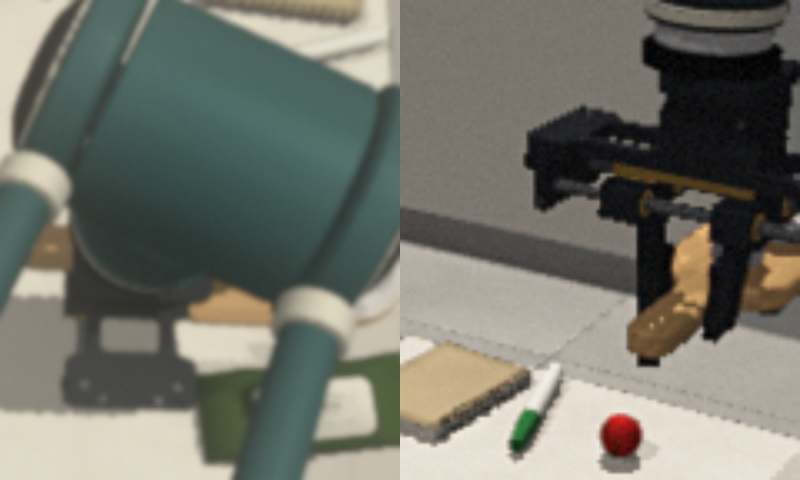

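The handle end is at (645,335) in the side crop, as predicted, and the arm hides the dish. The carried weight is unchanged. I'll let the ball settle, then hand in.

Request:
step_arm(motion=[[0,0,0,0],[0,0,0,0],[0,0,0,0],[0,0,0,0],[0,0,0,0],[0,0,0,0],[0,0,0,0],[0,0,0,0],[0,0,0,0],[0,0,0,0],[0,0,0,0],[0,0,0,0]])

```text
clock: 27.3
eef_pos: [0.441, -0.1778, 0.1822]
ee_rot: [0.0, 0.712, 0.702, -0.0]
force: [-0.1, 0.3, -2.8]
opening: 0.319
gripper_force: 30.0
```

Request:
step_arm(motion=[[0,0,0,0],[0,0,0,0],[0,0,0,0],[0,0,0,0],[0,0,0,0],[0,0,0,0],[0,0,0,0],[0,0,0,0],[0,0,0,0],[0,0,0,0],[0,0,0,0],[0,0,0,0]])

```text
clock: 28.5
eef_pos: [0.441, -0.1778, 0.1822]
ee_rot: [0.0, 0.712, 0.702, -0.0]
force: [-1.1, -0.2, -2.5]
opening: 0.316
gripper_force: 30.0
```

```bash
python3 -c "
from plant import *
print(finish_job())"
```

```text
the job is handed in; nothing more can be done
None
```

Handed in at about 28.5 s with the sauce tube home in the cup and the paddle held still about 18 cm up, pointing at the customer, dish at y ≈ -0.31; no verdict came back, and the arm hid the dish after the turn, so I last saw the falafel centred before it.

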